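# Put the microscope-slide tray away and shut its cabinet

### The job

One of the two small slide cabinets has been left with its door open and its tray of microscope slides sticking out. With the fingertips only, first push the tray fully home into that cabinet, then swing that cabinet's door fully shut. Do not pinch, lift or pull out the tray, and leave the other cabinet shut and the beaker, bottle and dish where they stand.

Things in the scene. Friction and masses are not known exactly. Their poses are not given: they have to be found in the camera images.
- cabinet: the slide cabinet to be closed: fixed low black box, 116 mm wide, 140 deep, 58 high. Origin: on the table, middle of the box's front edge. x points into the cabinet (the way the tray is pushed), y to the left as seen facing the front, z up. Opening 96 mm wide between 10 mm side walls; floor 10 mm and ceiling 52 mm above the table
- tray: loose white tray of slides (0.15 to 0.3 kg), 130 long, 92 wide, 34 mm high, on the cabinet's floor, partly inside. Origin: foot of its plain front face, mid-width; x runs to its back, z up. At the start it sticks 25 to 55 mm out; fully home it meets the back wall, front face flush with the cabinet's front edge (origin 0 to 1 mm inside the cabinet's x = 0, 10 mm above the table)
- cabinet_door (a joint): angle of that cabinet's door in rad: 0 = shut, grows as it opens, 1.57 = straight out to the cabinet's -x, at most 2.2; starts 1.65 to 2.1. No latch or spring: it stays where it is left, light friction (0.06 N m). A tray that sticks out blocks it
- cabinet_hinge (a point): on the door's vertical hinge line, 30 mm above the table, at the cabinet's x = -7, y = +58 mm. The grey door is a flat panel 10 mm thick, centred on this line in thickness, 116 mm long away from it, 3 to 57 mm above the table. Shut, it runs from here to the cabinet's -y, outer face to the cabinet's -x
- cabinet2: the second slide cabinet, same make, size and frame as the first, fixed, its door shut: to be left shut. The two cabinets may stand either way round
- cabinet2_door (a joint): angle of the second cabinet's door in rad, 0 = shut (leave it)
- beaker: glass beaker with pipettes, loose bystander, 80 mm across, 110 mm high (pipettes to about 180 mm). Origin: centre of its underside
- reagent: amber bottle, loose bystander, 56 mm across, 120 mm high. Origin: centre of its underside
- dish: open green glass dish, loose bystander, 100 x 80 mm, 45 mm high. Origin: centre of its underside
- cabinet_knob (a point): front of the small brass knob on the door's outer face: 14 mm across, standing out 13 mm, 98 mm from the hinge line, 30 mm above the table

How it is judged (in metres and radians):
On the way, in this order (a step that is already met when the one before it is completed fails the run):
1. the tray is fully home while the door is still open (x of tray in the frame of cabinet above -0.005 m and value of joint cabinet_door above 0.6 rad), for 0.2 s.
2. the door is shut (value of joint cabinet_door below 0.06 rad), for 0.2 s.
At the end, for the whole second after the job is handed in: the tray's front is within 5 mm of flush with the cabinet's front edge and at rest, its door is within 0.06 rad of shut, and the second cabinet's door is within 0.06 rad of shut (x of tray in the frame of cabinet above -0.005 m and value of joint each of cabinet_door, cabinet2_door below 0.06 rad and linear speed of tray below 0.02 m/s); the robot touches nothing.
It fails at once if the tray is lifted (12 mm), tipped (0.25 rad) or pulled out (80 mm proud) (z of tray in the frame of cabinet above 0.022 m or angle between tray's own z axis and vertical above 0.25 rad or x of tray in the frame of cabinet below -0.08 m).
It fails at once if the second cabinet's door is opened by more than 0.15 rad (value of joint cabinet2_door above 0.15 rad).
It fails at once if the beaker, bottle or dish is moved more than 30 mm or tipped by more than 0.4 rad (distance of any of beaker, reagent, dish from where it was at the start of the episode above 0.03 m or angle between any of beaker, reagent, dish's own z axis and vertical above 0.4 rad).
It also fails if it takes over 51 s, if anything falls off the work surface, if the arm or the gripper's body presses on something with over 40 N, if the wrist force passes 120 N, or if a joint passes its speed limit or range.

### The arm

A 6-joint arm with a two-finger parallel gripper is mounted at the origin on the work surface. World frame = base frame: x ahead of the robot, y to its left, z up, the work surface at z = 0. Lengths are in mm, angles in rad, forces in N, time in s.
With the tool pointing down it reaches from about 250 to 775 mm from the base axis. Payload 8.9 kg.
Tool frame: the origin (TCP) lies midway between the tips of the shut fingers; the grasp point (between the pads) lies 19 mm behind it; z points along the fingers, y is the line along which they close (so a half turn about z gives the same grasp; the last joint's range is limited). The gripper opens to 85 mm and grips with 20 to 120 N. Pads are 22 mm wide; open, the fingers measure 114 mm over their backs; the gripper's body (76 mm by 85 mm) begins 54 mm behind the grasp point. The pads swing forward as they close: fully open they stand 13 mm farther back than shut.
Start: joints at [-1.454, 0.291, -0.153, 1.127, 0, 1.431], TCP at [132.837, -507.915, 231.305] pointing down, gripper open.
Joint ranges: [-2.52, 2.52], [-0.91, 1.74], [-1.3, 1.37], [-1.96, 2.02], [-1.52, 1.47], [-3.14, 3.14]. Speed limits (rad/s): [2.22, 2.22, 2.79, 3.14, 3.14, 3.14].

### API

Orientations are given as a unit quaternion [w, x, y, z].
In Python, from bench import env gives the robot as it stands. Calls block until the motion is done:
- env.movep(position, orientation): joint-space move of the TCP to a pose.
- env.servo_line(position, rot=None, max_speed=150, guard=None): straight line of the TCP; rot=None keeps the orientation; max_speed is the mean speed in mm/s. With guard (N) it stops when the force on the tool has changed by that much, and returns True; else False.
- env.move_j(angles): joint-space move.
- env.grip(opening, grip_force=None): opening from 0.0 (shut) to 1.0 (fully open); grip_force is the grip in N (None keeps the last); returns when the fingers have stopped.
- env.pause(seconds).
- env.inverse_kinematics(position, orientation): joint angles nearest the present ones, or None.
- env.capture(name): name is "side" or "top" or "wrist"; returns (picture, depth): 420x560x3 uint8, blue, green, red; 420x560 float32, mm along the optical axis (not along the pixel's ray), 0 where there is no reading.
- env.camera_info(name): a dict with "fx", "fy", "cx", "cy" (pixels), "k1" (the pictures are not rectified: a ray, as slopes to the right and down, at radius r is drawn at 1 + k1 r^2 times it, then the intrinsics apply), "rvec" (rotation vector, rad) and "tvec" (3), from world to camera coordinates, as OpenCV has them; the wrist camera has in their place "tool_from_camera" (4x4, takes a point from camera to tool coordinates, whose origin is the TCP and whose axes are the flange's). Camera axes: x right, y down, z forward; pixel columns grow to the right and rows downward; lengths in mm; the calibration is good to about 2 mm. A picture is of the moment at which its call begins: read the wrist's pose just before it. camera_info takes no time and is no camera call.
A pose or a line that the arm cannot do raises env.Unreachable and nothing moves.
- env.finish_job(): hands the job in; it is judged then, once.
Trained networks look in the newest picture that a camera, given by its name, has taken for a name from the list of things; names that differ only in an ending like _2 or _b are one class to them, and where a whole thing is asked for, a point or a joint stands for the part that bears it (a point fixed in the world has none). Each returns a list of dicts, best first, with "p" (0 to 1); they miss things now and then, are a little off and sometimes report something else, mostly with a low value. They report only what shows in the picture. A call takes as long as a camera call.
- env.look_for(name, camera): "box" ([left, top, width, height] in pixels, round what is visible of it).
Readings, each from a call of its own:
- env.get_time_s(): time.
- env.get_q(): joint angles.
- env.get_qd(): joint speeds.
- env.get_tau(): joint torques, N m.
- env.get_ee_pos(): TCP position.
- env.get_orientation(): TCP orientation.
- env.get_wrist_force(): force on the tool from outside, world axes, zero at the start.
- env.get_ft_torque(): the same for the moment, N m.
- env.get_grip_width(): opening from 0.0 (shut) to 1.0 (fully open).
- env.get_gripper_force(): force on a finger pad.
Only numpy, scipy, OpenCV 4.12 (cv2) and the standard library are available. Lean on these libraries where they do the work, as an engineer would, in place of code of your own. Each camera call takes 0.05 s, during which the arm holds its last target. There are 200 camera calls.

## Working session

There is one attempt and no reset: what is moved stays moved. The work goes in short steps, each a Python script; the robot and the scene stay as the last script left them, time stands still between calls to the robot, and variables do not carry over. Pictures are saved under pics/ and viewed, at most 10 in all, crops included, and the job is handed in when it is done.

```bash
mkdir -p pics
cat > h.py <<'E'
import numpy as np, cv2
from bench import env
def cloud(name):
    im,d=env.capture(name); i=env.camera_info(name)
    v,u=np.mgrid[0:420,0:560]
    K=np.array([[i['fx'],0,i['cx']],[0,i['fy'],i['cy']],[0,0,1.]])
    s=cv2.undistortPoints(np.stack([u,v],-1).reshape(-1,1,2).astype(float),K,np.array([i['k1'],0,0,0,0.])).reshape(420,560,2)
    P=np.dstack([s*d[...,None],d])
    R=cv2.Rodrigues(np.array(i['rvec'],float))[0]
    W=(P-np.array(i['tvec']).reshape(3))@R
    W[d==0]=np.nan
    return im,W
E
python3 - <<'E'
from h import *
for n in('top','side'):
    im,W=cloud(n); cv2.imwrite(f'pics/{n}1.png',im); np.save(f'{n}1.npy',W)
    for t in('cabinet','tray','cabinet_door','cabinet_knob'):
        print(n,t,[(round(a['p'],2),np.round(a['box']).tolist()) for a in env.look_for(t,n)])
print(env.get_time_s())
E
```

```text
top cabinet [(0.72, [316.0, 179.0, 63.0, 118.0]), (0.56, [186.0, 166.0, 63.0, 70.0])]
top tray [(0.85, [334.0, 234.0, 43.0, 31.0])]
top cabinet_door [(0.57, [329.0, 247.0, 14.0, 47.0])]
top cabinet_knob [(0.57, [331.0, 246.0, 10.0, 48.0])]
side cabinet [(0.88, [246.0, 162.0, 103.0, 42.0]), (0.87, [207.0, 223.0, 82.0, 59.0])]
side tray [(0.54, [301.0, 174.0, 14.0, 9.0])]
side cabinet_door [(0.64, [302.0, 184.0, 47.0, 20.0]), (0.38, [248.0, 165.0, 99.0, 39.0])]
side cabinet_knob [(0.83, [303.0, 181.0, 43.0, 22.0])]
0.5
```

View pics/top1.png

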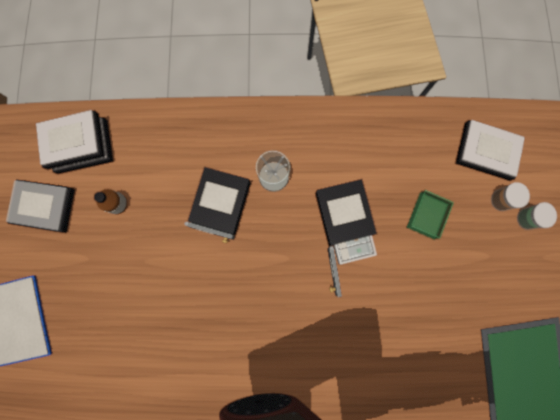

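View pics/side1.png

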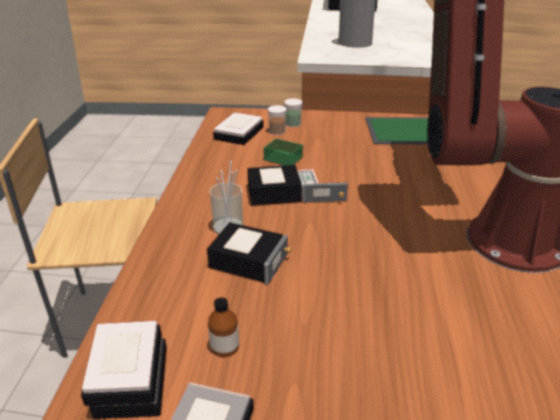

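The top view shows the open cabinet at about (346,213). Its tray sticks out at (356,249), and the door runs from (332,247) to (337,296) with the knob on its left. The second cabinet, at (219,203), is shut. Next I fit the geometry.

Run:
```python
from h import *
W=np.load('top1.npy'); im=cv2.imread('pics/top1.png')
def reg(u0,v0,u1,v1,z0,z1,q=None):
    m=np.zeros((420,560),bool); m[v0:v1,u0:u1]=1
    return m&(W[...,2]>z0)&(W[...,2]<z1)
print('table z',np.nanmedian(W[240:300,240:300,2]))
m=reg(305,170,385,247,45,75)
print('cab',m.sum(),np.round(cv2.minAreaRect(W[m][:,:2].astype(np.float32)),1) if 0 else cv2.minAreaRect(W[m][:,:2].astype(np.float32)), np.median(W[m][:,2]))
r=cv2.minAreaRect(W[m][:,:2].astype(np.float32)); print(np.round(cv2.boxPoints(r)))
m=reg(336,236,385,270,25,52); r=cv2.minAreaRect(W[m][:,:2].astype(np.float32)); print('tray',m.sum(),np.round(cv2.boxPoints(r)),np.median(W[m][:,2]))
m=reg(322,247,345,302,35,75); r=cv2.minAreaRect(W[m][:,:2].astype(np.float32)); print('door',m.sum(),np.round(cv2.boxPoints(r)),np.median(W[m][:,2]))
for n,(u,v) in dict(beaker=(273,172),dish=(430,215),cab2=(219,203),knob=(333,290),door0=(332,248),door1=(338,295)).items(): print(n,np.round(W[v,u]))
```

```text
table z 0.11610169964647615
cab 2807 ((620.5880737304688, -171.34463500976562), (167.44839477539062, 117.8426284790039), 13.401923179626465) 58.391773774254865
[[ 525. -133.]
 [ 553. -248.]
 [ 716. -209.]
 [ 688.  -95.]]
tray 679 [[ 507. -151.]
 [ 529. -241.]
 [ 576. -230.]
 [ 554. -139.]] 41.04097960014446
door 380 [[ 431. -163.]
 [ 549. -163.]
 [ 549. -125.]
 [ 431. -125.]] 54.87136557656719
beaker [717.   7. 122.]
dish [ 630. -393.    3.]
cab2 [656. 140.  59.]
knob [ 444. -136.   29.]
door0 [ 546. -132.   54.]
door1 [ 434. -145.   53.]
```

Geometry: cabinet yaw is about 13.4° with front-mid near (566,-184.5), the tray sticks out about 49 mm, and the door angle is about 1.68. I can push now.

```bash
cat >> h.py <<'E'
from scipy.spatial.transform import Rotation as Rn
Y=np.radians(13.4); X=np.array([np.cos(Y),np.sin(Y)]); Yv=np.array([-X[1],X[0]])
O=np.array([702,-152])-140*X; H=O-7*X+58*Yv
def quat(phi): # tool down, tool x along angle phi
    x=np.array([np.cos(phi),np.sin(phi),0]); z=np.array([0,0,-1.])
    q=Rn.from_matrix(np.stack([x,np.cross(z,x),z],1)).as_quat()
    return [float(q[3]),*map(float,q[:3])]
def cab(x,y,z): return [*map(float,O+x*X+y*Yv),float(z)]
def door(th,r,gap,z): # finger centre outside the door, tool x along push
    a=Y-np.pi/2-th; d=np.array([np.cos(a),np.sin(a)]); n=np.array([-d[1],d[0]])
    return [*map(float,H+r*d-n*(16+gap)),float(z)], Y-th
E
python3 - <<'E'
from h import *
for f in (0,np.pi):
    print(f,[np.round(q,2).tolist() if (q:=env.inverse_kinematics(p,quat(a+f))) is not None else None for p,a in [(cab(-85,0,22),Y),door(1.68,75,20,22),door(.8,75,0,22),door(0,75,0,22)]])
E
```

```text
0 [[-0.54, 0.5, -0.45, 0.62, 0.0, 2.37], [-0.37, 0.44, -0.57, 0.56, 0.0, -2.07], [-0.5, 0.51, -0.44, 0.62, 0.0, -3.07], [-0.49, 0.59, -0.27, 0.7, 0.0, 2.42]]
3.141592653589793 [[-0.54, 0.5, -0.45, 0.62, 0.0, -0.77], [-0.37, 0.44, -0.57, 0.56, 0.0, 1.08], [-0.5, 0.51, -0.44, 0.62, 0.0, 0.07], [-0.49, 0.59, -0.27, 0.7, 0.0, -0.72]]
```

Run:
```python
from h import *
env.grip(0.0)
q=quat(Y+np.pi)
env.movep(cab(-88,0,130),q)
env.servo_line(cab(-88,0,24))
hit=env.servo_line(cab(-40,0,24),max_speed=60,guard=15)
print(hit)
if not hit: print(env.servo_line(cab(-4,0,24),max_speed=35,guard=12))
p=np.array(env.get_ee_pos()); print('x',(p[:2]-O)@X+11,'t',env.get_time_s(),np.round(env.get_wrist_force(),1))
im,W=cloud('top'); cv2.imwrite('pics/top2.png',cv2.resize(im[150:320,260:460],(800,680))[:600])
```

```text
False
True
x 0.24242204629952901 t 5.7917 [-0.1 -0.4 -1.2]
```

View pics/top2.png

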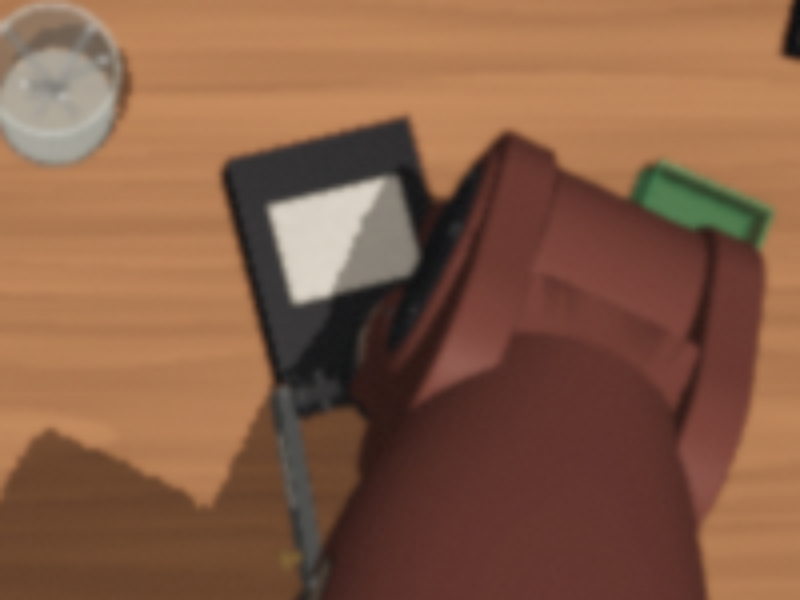

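The arm hides the tray front in the picture. Contact stopped at x ≈ 0, which fits fully home, and the door is still open. I'll give the tray one more slow push to confirm, then back off and look.

Run:
```python
from h import *
print(env.servo_line(cab(0,0,24),max_speed=20,guard=15))
p=np.array(env.get_ee_pos()); print('x',(p[:2]-O)@X+11,np.round(env.get_wrist_force(),1))
env.pause(0.3)
env.servo_line(cab(-40,0,24)); env.servo_line(cab(-60,0,130),max_speed=250)
P,a=door(1.68,75,30,130)
env.movep(P,quat(a+np.pi))
print(env.get_time_s())
im,W=cloud('top'); cv2.imwrite('pics/top3.png',cv2.resize(im[150:320,260:460],(700,595)))
im,W=cloud('side'); cv2.imwrite('pics/side3.png',cv2.resize(im[140:240,220:380],(800,500)))
```

```text
True
x 0.02368788541081024 [ 0.4  0.8 -0.5]
8.9833
```

View pics/top3.png

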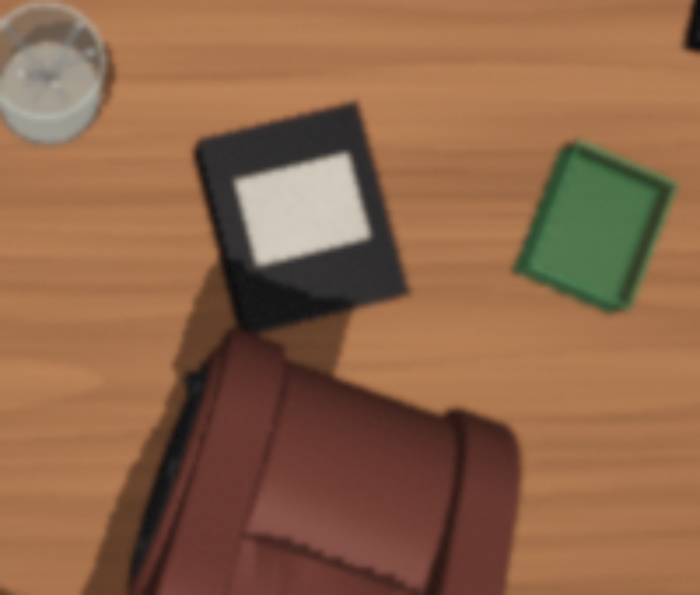

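View pics/side3.png

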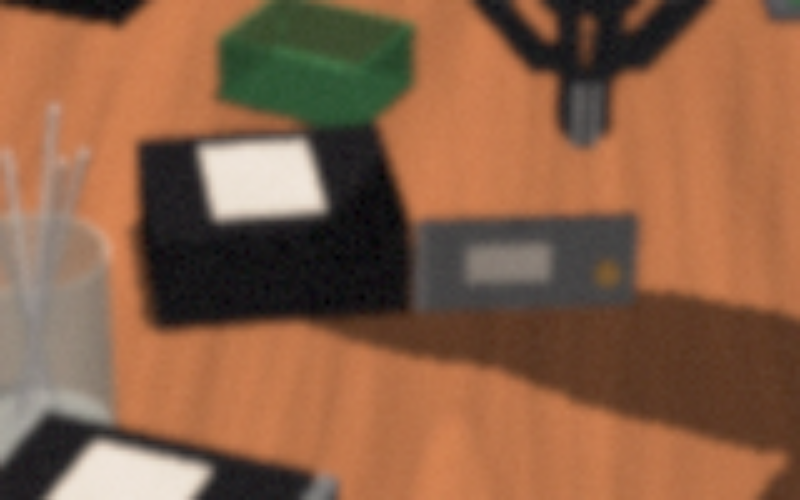

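The tray no longer sticks out of the front edge (top crop, about (330,310)). In the side crop the door is still fully open, with the shut fingers above it. Next I swing it shut.

Run:
```python
from h import *
P,a=door(1.68,75,30,25)
print('down hit',env.servo_line(P,max_speed=120,guard=15))
for th in np.append(np.linspace(1.65,0.15,11),[0.0,-0.06]):
    P,a=door(th,75,0,25)
    hit=env.servo_line(P,quat(a+np.pi),max_speed=70 if th>.2 else 25,guard=15)
    print(round(th,2),hit,end='; ')
    if hit: break
p=np.array(env.get_ee_pos()); print('cab xy',(p[:2]-O)@X,(p[:2]-O)@Yv,np.round(env.get_wrist_force(),1))
env.pause(.3)
im,W=cloud('side'); cv2.imwrite('pics/side4.png',cv2.resize(im[140:240,220:380],(800,500)))
print(env.get_time_s())
```

```text
down hit False
1.65 False; 1.5 False; 1.35 False; 1.2 False; 1.05 False; 0.9 False; 0.75 False; 0.6 False; 0.45 False; 0.3 False; 0.15 False; 0.0 False; -0.06 True; cab xy -22.819653554734877 -17.15872494863234 [-1.  -0.9  0.3]
15.3417
```

View pics/side4.png

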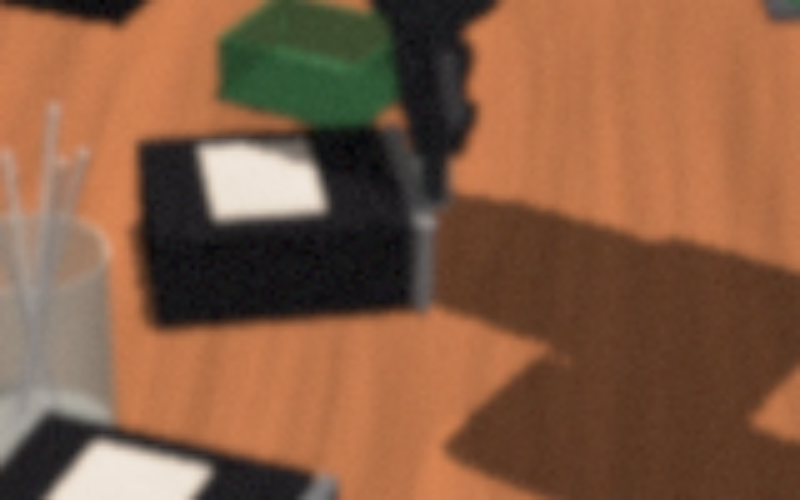

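The door lies flat against the cabinet front, stopped firmly at the expected place. I'll press it lightly once more, back off and check.

Run:
```python
from h import *
p=np.array(env.get_ee_pos())
print(env.servo_line((p+[*(5*X),0]).tolist(),quat(Y+np.pi),max_speed=15,guard=15))
p=np.array(env.get_ee_pos()); print((p[:2]-O)@X)
env.pause(.3)
env.servo_line((p-[*(60*X),0]).tolist(),max_speed=80)
env.servo_line((p-[*(140*X),-150]).tolist())
im,W=cloud('top'); cv2.imwrite('pics/top5.png',cv2.resize(im[150:320,260:460],(700,595)))
m=np.zeros((420,560),bool); m[225:270,315:400]=1
m&=(W[...,2]>40)&(W[...,2]<70); c=(W[m][:,:2]-O); x=c@X; y=c@Yv
for lo in(-55,-35,-15,5,25,40): s=(y>lo)&(y<lo+15); print(lo,s.sum(),np.round(np.percentile(x[s],2),1) if s.any() else None)
print(env.get_time_s())
```

```text
True
-22.899983808038044
-55 92 -12.2
-35 106 -12.1
-15 120 -12.6
5 135 -12.4
25 144 -12.3
40 158 -11.7
18.1333
```

View pics/top5.png

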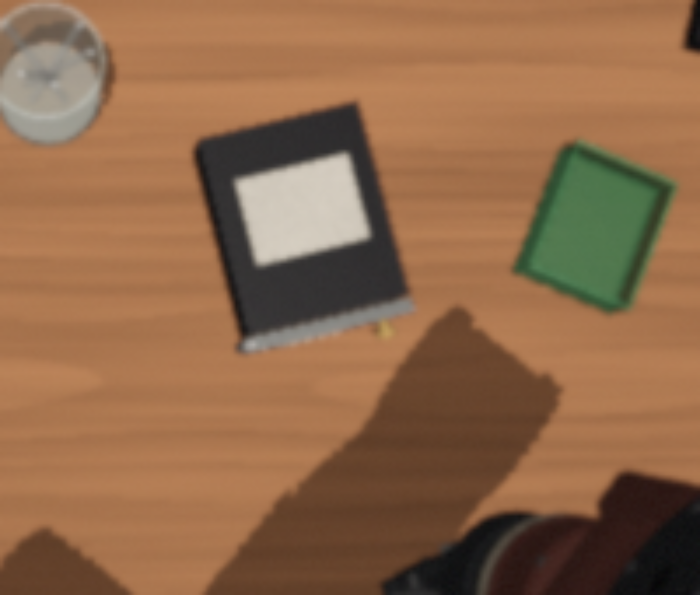

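The door is parallel to the cabinet front, with its outer face at a uniform -12 mm as it should be when shut. The robot is clear of everything.

```bash
python3 -c "
from bench import env
print(env.finish_job())"
```

```text
the job is handed in; nothing more can be done
None
```

I pushed the tray fully home, swung the cabinet's door shut, and handed the job in at about 18 s; the hand-in returned no verdict, and the second cabinet, beaker, bottle and dish were never touched.

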